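# Press together a cooling stack on a power module

### The arm

A 6-joint arm with a two-finger parallel gripper is mounted at the origin on the work surface; the furniture and walls round the work are solid. World frame = base frame: x ahead of the robot, y to its left, z up, the work surface at z = 0. Lengths are in m, angles in rad, forces in N, time in s.
With the tool pointing down it reaches from about 0.3 to 0.85 m from the base axis. Payload 4.2 kg.
Tool frame: the origin (TCP) lies on the centre line of the jaws, within the pads' length; the fingertips stand 22 mm ahead of it and the grasp point (between the pads) lies 3 mm ahead of it (r.tip_reach is the distance from the TCP to the fingertips, in m); z points along the fingers, y is the line along which they close (so a half turn about z gives the same grasp; the last joint's range is limited). The gripper opens to 91 mm and grips with 3 to 60 N. Pads are 32 mm wide; open, the fingers measure 118 mm over their backs; the gripper's body (76 mm by 178 mm) begins 60 mm behind the grasp point.
Start: joints at [1.156, 0.32, 1.565, -0, 1.257, -0.02], TCP at [0.221, 0.531, 0.236] pointing down, gripper open.
Joint ranges: [-3.11, 3.11], [-0.84, 2.01], [0.21, 2.61], [-1.34, 4.49], [0.05, 2.63], [-2.56, 2.56]. Speed limits (rad/s): [2.57, 2.57, 3.14, 3.14, 3.14, 3.14].

### API

Orientations are given as a unit quaternion [x, y, z, w].
In Python, from workcell import r gives the robot as it stands. Calls block until the motion is done:
- r.move_to(position, orientation): joint-space move of the TCP to a pose.
- r.move_l(position, velocity=0.15, rotation=None): straight line of the TCP; rotation=None keeps the orientation; velocity is the mean speed in m/s.
- r.movej(angles): joint-space move.
- r.gripper_to(opening): finger opening in m; the grip force is fixed at half the most; returns when the fingers have stopped.
- r.wait(seconds).
- r.solve_ik(position, orientation): joint angles nearest the present ones, or None.
- r.sense(): the state.
- r.capture(name): name is "scene" or "top" or "wrist"; returns (picture, depth): 384x512x3 uint8, blue, green, red; 384x512 float32, m along the optical axis (not along the pixel's ray), 0 where there is no reading.
- r.camera_info(name): a dict with "intrinsics" (3x3 intrinsics, pixels), "world_from_camera" (4x4, takes a point from camera to world coordinates). Camera axes: x right, y down, z forward; pixel columns grow to the right and rows downward; lengths in m; the calibration is good to about 2 mm. A picture is of the moment at which its call begins: read the wrist's pose just before it. camera_info takes no time and is no camera call; for the wrist camera it gives the pose at the moment of the call.
A pose or a line that the arm cannot do raises r.MotionError and nothing moves.
- r.sign_off(): hands the job in; it is judged then, once.
The state is a dict: "time": time; "qpos": joint angles; "joint_velocities": joint speeds; "tau": joint torques, N m; "tool_pos": TCP position; "orientation": TCP orientation; "wrist_force": force on the tool from outside, world axes, zero at the start; "ft_torque": the same for the moment, N m; "grip_width": finger opening in m; "gripper_force": force on a finger pad.
Only numpy, scipy, OpenCV 4.12 (cv2) and the standard library are available. Lean on these libraries where they do the work, as an engineer would, in place of code of your own. Each camera call takes 0.05 s, during which the arm holds its last target. There are 200 camera calls.

### The job

Build the cooling stack on the power module: lay the loose aluminium plates on it one by one, largest first, each centred and squared with the module, and each time let go and press lightly down on the plate with the closed fingers to feel that it lies flat before you bring the next. Then turn the heat sink over, as it lies fins down, set its flat face on the middle of the top plate with the fins up, and press it lightly down in the same way. Leave the capacitor and the relay where they stand.

Things in the scene. Friction and masses are not known exactly. Their poses are not given: they have to be found in the camera images.
- module: power module fixed to the table: a black block 112 x 72 x 30 mm with a flat dark steel top 110 x 70 mm and steel fixing lugs 5 mm high that make it 134 mm long; five grey terminals along one long side. Origin at the middle of its underside on the table, x along its length, z up.
- module_top (a point): middle of the module's flat top, 30 mm above the table; axes as the module's.
- plate_1: plain aluminium plate, the largest of the four sizes: 100 x 60 x 12 mm, 194 g as built (mass varies a little). Origin at its centre, x along its length, y along its width, z through its thickness; its two faces are alike. Starts flat on the mat. It may be absent (two to four of the plates are there).
- plate_2: plain aluminium plate, the second largest of the four sizes: 84 x 52 x 12 mm, 142 g as built (mass varies a little). Origin at its centre, x along its length, y along its width, z through its thickness; its two faces are alike. Starts flat on the mat. It may be absent (two to four of the plates are there).
- plate_3: plain aluminium plate, the second smallest of the four sizes: 68 x 44 x 12 mm, 97 g as built (mass varies a little). Origin at its centre, x along its length, y along its width, z through its thickness; its two faces are alike. Starts flat on the mat. It may be absent (two to four of the plates are there).
- plate_4: plain aluminium plate, the smallest of the four sizes: 52 x 36 x 12 mm, 61 g as built (mass varies a little). Origin at its centre, x along its length, y along its width, z through its thickness; its two faces are alike. Starts flat on the mat. It may be absent (two to four of the plates are there).
- heatsink: small black finned heat sink, 50 g: a flat base 30 x 35 x 4 mm with seven fins 16 mm high, 20 mm high in all. Origin at the middle of the base's flat outer face; z points from there to the fin tips; x (30 mm) runs along the fins, y (35 mm) across them. The two faces across y are whole fin and base edges, 30 x 20 mm, and can be gripped; it can stand on any side. Starts on the table fins down, with z pointing down and the origin 20 mm above the table.
- mat: thin dark rubber mat fixed to the table, 240 x 260 x 2 mm, on which the plates start. Origin at the middle of its underside, z up.
- capacitor: blue upright can 25 mm across and 40 mm high, to be left alone. Origin at the middle of its underside.
- relay: grey box 21 x 28 x 35 mm with a black foot, to be left alone. Origin at the middle of its underside.
There are look-alikes about, which are no part of the job. Leave any blue look-alike of the plate_3 alone.

How it is judged:
By the outcome, as a careful person would: the job done as asked, in the order asked, and still so for the second after the job is handed in, with the robot touching nothing.
Of plate_1, plate_2, plate_3, plate_4 only 2 to 4 are there at a start; the rules pass over those that are not, and their reading is None.
At some moment in a run one of heatsink may be knocked a few centimetres aside while the robot is not near it.
Once in a run the grip may slacken for a moment while it holds something.
It also fails if it takes over 210 s, if anything falls off the work surface, if the arm or the gripper's body presses on something with over 40 N, if the wrist force passes 120 N, or if a joint passes its speed limit or range.

## Working session

There is one attempt and no reset: what is moved stays moved. The work goes in short steps, each a Python script; the robot and the scene stay as the last script left them, time stands still between calls to the robot, and variables do not carry over. Pictures are saved under pics/ and viewed, at most 14 in all, crops included, and the job is handed in when it is done.

```bash
ls; mkdir -p pics
python3 - <<'E'
from workcell import r
import cv2,numpy as np
for n in("scene","top"):
    p,d=r.capture(n); cv2.imwrite(f"pics/{n}0.png",p); np.save(f"pics/{n}0.npy",d)
    i=r.camera_info(n); print(n,np.round(i["intrinsics"],1).tolist(),np.round(i["world_from_camera"],3).tolist())
i=r.camera_info("wrist");print(np.round(i["world_from_camera"],3).tolist(),i["intrinsics"].tolist() if hasattr(i["intrinsics"],'tolist') else i["intrinsics"])
print(r.sense())
E
```

```text
pics
scene [[492.6, 0.0, 252.5], [0.0, 492.6, 186.1], [0.0, 0.0, 1.0]] [[0.87, -0.343, 0.353, 0.134], [-0.492, -0.592, 0.638, -0.462], [-0.01, -0.729, -0.685, 0.78], [0.0, 0.0, 0.0, 1.0]]
top [[469.1, 0.0, 252.7], [0.0, 469.1, 190.1], [0.0, 0.0, 1.0]] [[0.024, -0.992, 0.12, 0.376], [-1.0, -0.025, -0.004, 0.207], [0.007, -0.12, -0.993, 1.269], [0.0, 0.0, 0.0, 1.0]]
[[0.383, 0.883, 0.272, 0.145], [0.924, -0.366, -0.114, 0.563], [-0.001, 0.295, -0.956, 0.384], [0.0, 0.0, 0.0, 1.0]] [[265.29656357099094, 0.0, 253.67058292712628], [0.0, 265.29656357099094, 192.9240144665118], [0.0, 0.0, 1.0]]
{'time': 0.1, 'qpos': array([ 1.15598950e+00,  3.20224685e-01,  1.56555117e+00, -3.21193580e-06,
        1.25742603e+00, -2.00297512e-02]), 'joint_velocities': array([-0.00072932, -0.00376828, -0.00399801,  0.0001239 ,  0.00013936,
        0.00080706]), 'tau': array([ 1.87537204e-03, -4.13333309e+01, -2.32506180e+01,  7.28410366e-02,
        4.21131158e-02, -5.37844107e-05]), 'tool_pos': array([0.220991  , 0.53037654, 0.23520851]), 'orientation': array([ 1.96108701e-01,  9.80581832e-01, -7.86000003e-04, -1.72071212e-04]), 'wrist_force': array([ 0.34683988, -0.60146525, -0.41761371]), 'ft_torque': array([-0.07420512, -0.01913115,  0.00313429]), 'gripper_force': 0.0, 'grip_width': 0.09146555509634961}
```

View pics/top0.png

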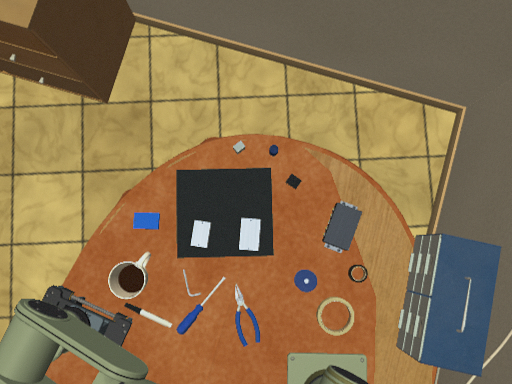

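View pics/scene0.png

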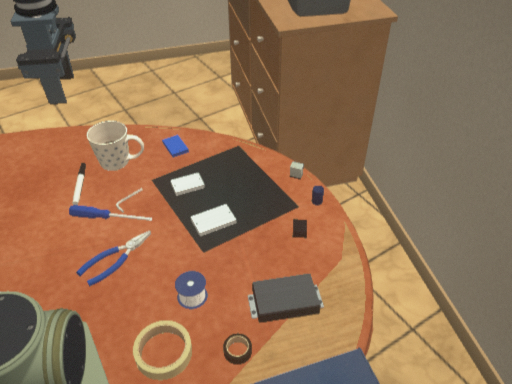

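The top view shows the mat with two white plates at (201,234) and (250,234). The plate look-alike is the blue one at (146,220), off the mat. The heat sink is the black square at (293,181), which could be mistaken for the black tape ring (358,273) or the capacitor (273,150). The module is at (342,226) and the relay at (239,146). I choose the two white plates, the black square and the big dark block.

```bash
cat > h.py <<'E'
from workcell import r
import cv2, numpy as np
from scipy.spatial.transform import Rotation as R
def ray(info,uv,z):
    """pixels -> world points on the plane at height z"""
    K,T=np.array(info["intrinsics"]),np.array(info["world_from_camera"])
    uv=np.atleast_2d(np.asarray(uv,float))
    d=(T[:3,:3]@np.linalg.solve(K,np.c_[uv,np.ones(len(uv))].T)).T
    return T[:3,3]+d*((z-T[2,3])/d[:,2])[:,None]
def pix(info,p):
    K,T=np.array(info["intrinsics"]),np.array(info["world_from_camera"])
    q=K@(T[:3,:3].T@(np.asarray(p,float)-T[:3,3])); return q[:2]/q[2]
def rect(info,mask,z,near=None):
    """rectangles (cx,cy,length,width,yaw of length) of mask blobs, measured on the plane z"""
    out=[]
    mask=cv2.morphologyEx(mask.astype(np.uint8),cv2.MORPH_OPEN,np.ones((3,3)))
    for c in cv2.findContours(mask,cv2.RETR_EXTERNAL,cv2.CHAIN_APPROX_NONE)[0]:
        if cv2.contourArea(c)<60: continue
        w=ray(info,c[:,0,:],z)[:,:2]*1000
        (x,y),(a,b),t=cv2.minAreaRect(w.astype(np.float32))
        if a<b: a,b,t=b,a,t+90
        out.append((x/1000,y/1000,a/1000,b/1000,(np.radians(t)+np.pi/2)%np.pi-np.pi/2))
    if near is not None: out.sort(key=lambda o:np.hypot(o[0]-near[0],o[1]-near[1]))
    return out
def down(yaw):
    """tool down, jaw line (tool y) along world angle yaw"""
    y=np.array([np.cos(yaw),np.sin(yaw),0]); z=np.array([0,0,-1.]); x=np.cross(y,z)
    return R.from_matrix(np.c_[x,y,z])
def jaw(yaw,pos):
    """quaternion tool down with jaw line along yaw (mod pi), the half turn nearer the last joint's middle"""
    best=None
    for k in (0,1):
        q=down(yaw+k*np.pi).as_quat(); s=r.solve_ik(list(pos),q.tolist())
        if s is not None and (best is None or abs(s[5])<best[0]): best=(abs(s[5]),q.tolist())
    return best[1]
def white(p):
    h=cv2.cvtColor(p,cv2.COLOR_BGR2HSV); return (h[...,2]>150)&(h[...,1]<60)
E
python3 - <<'E'
from h import *
p=cv2.imread("pics/top0.png");d=np.load("pics/top0.npy");i=r.camera_info("top")
h=cv2.cvtColor(p,cv2.COLOR_BGR2HSV)
for u,v in[(201,234),(250,234),(293,181),(342,226),(225,190),(300,200),(239,146)]: print((u,v),h[v,u],np.round(ray(i,[(u,v)],.0)[0],3),d[v,u])
m=white(p);m[:165]=0;m[260:]=0
print(np.round(rect(i,m,.014),4))
for dn,z in(((293,181),.02),((342,226),.03)):
    m=(h[...,2]<95)&(h[...,1]<110); m[:,:278]=0;m[:165]=0;m[260:]=0
    print(np.round(rect(i,m,z),4))
cv2.imwrite("pics/crop1.png",cv2.resize(p[130:290,120:380],None,fx=3,fy=3,interpolation=cv2.INTER_CUBIC))
E
```

```text
(201, 234) [103  21 235] [0.407 0.339 0.   ] 1.247436
(250, 234) [101  24 229] [0.41  0.207 0.   ] 1.2487335
(293, 181) [102  69  37] [0.557 0.093 0.   ] 1.2604325
(342, 226) [104  33  85] [ 0.438 -0.041  0.   ] 1.2386565
(225, 190) [99 37 48] [0.528 0.278 0.   ] 1.2763282
(300, 200) [ 11 185 156] [0.505 0.073 0.   ] 1.2749825
(239, 146) [ 66  20 180] [0.651 0.243 0.   ] 1.2580026
[[ 0.408   0.3397  0.0682  0.0433 -0.1178]
 [ 0.4101  0.2087  0.0847  0.0513 -0.0495]]
[[ 0.3953 -0.2374  0.048   0.0135 -0.1823]
 [ 0.3976 -0.2819  0.0565  0.0169 -0.1879]
 [ 0.3972 -0.2587  0.0558  0.015  -0.1733]
 [ 0.4371 -0.0368  0.113   0.0728 -0.3421]
 [ 0.5547  0.0944  0.0322  0.0283  0.9509]]
[[ 0.3952 -0.2339  0.0477  0.0134 -0.1823]
 [ 0.3975 -0.278   0.0561  0.0168 -0.1879]
 [ 0.397  -0.255   0.0554  0.0149 -0.1733]
 [ 0.4366 -0.0349  0.1121  0.0722 -0.3421]
 [ 0.5532  0.0953  0.032   0.028   0.9509]]
```

View pics/crop1.png

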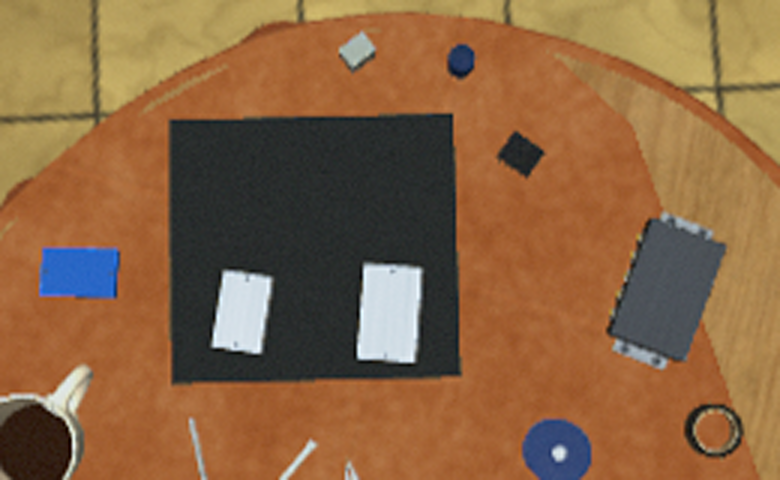

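Two plates are there: plate_2 (85x51 measured) at (0.410, 0.209) and plate_3 (68x43) at (0.408, 0.340). The blue 68x44-like one is left out. The crop confirms the square black heat sink at crop (521,153). Next I take close looks at the module and plate_2 with the wrist camera.

Run:
```python
from h import *
for n,(x,y,yaw) in dict(mod=(.437,-.035,-.342),p2=(.41,.209,-.0495)).items():
    P=[x,y,.2]; r.move_to(P,jaw(yaw+np.pi/2,P)); r.wait(.3)
    i=r.camera_info("wrist"); p,d=r.capture("wrist"); cv2.imwrite(f"pics/w_{n}.png",p); np.save(f"pics/w_{n}.npy",d)
    np.savez(f"pics/w_{n}_i.npz",**{k:np.array(v) for k,v in i.items() if k in("intrinsics","world_from_camera")})
    h=cv2.cvtColor(p,cv2.COLOR_BGR2HSV)
    print(n,r.sense()["qpos"].round(2),r.sense()["time"],np.round(pix(i,(x,y,.014)),0))
    if n=="p2": print(np.round(rect(i,white(p),.014,(x,y))[:2],4))
    else:
        u,v=pix(i,(x,y,.03)).astype(int); print(h[v,u],h[v,u+20])
a=cv2.imread("pics/w_mod.png");b=cv2.imread("pics/w_p2.png")
cv2.imwrite("pics/w1.png",cv2.resize(np.hstack([a,b]),(800,300),interpolation=cv2.INTER_AREA))
```

```text
mod [-0.11  0.13  1.91  0.    1.1  -1.33] 2.625 [252. 178.]
[104  34 114] [105  35 117]
p2 [ 0.44  0.17  1.87 -0.    1.1  -1.07] 3.9417 [254. 177.]
[[ 0.4084  0.21    0.0849  0.0525 -0.0492]
 [ 0.406   0.3407  0.0689  0.0448 -0.1191]]
```

View pics/w1.png

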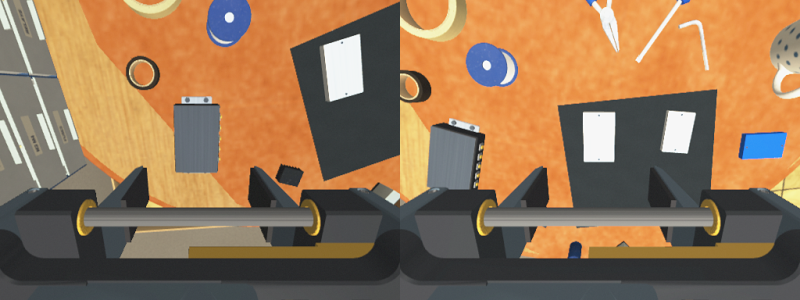

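The left image shows the module top at about (197,135) between the fingers. The right shows plate_2 at (599,137), plate_3 at (678,132) and the blue look-alike at (762,145). Now I measure the module's top.

Run:
```python
from h import *
p=cv2.imread("pics/w_mod.png"); i=dict(np.load("pics/w_mod_i.npz")); d=np.load("pics/w_mod.npy")
h=cv2.cvtColor(p,cv2.COLOR_BGR2HSV)
print(h[178,215:295:3,2], h[110:235:4,252,2], h[178,215:295:3,1])
for lo in (90,100):
  m=(h[...,2]>lo)&(h[...,2]<150)&(h[...,1]<70); m[:,:205]=0;m[:,300:]=0;m[:110]=0;m[235:]=0
  for o in rect(i,m,.03,(.437,-.035))[:2]: print(np.round(o,4))
cv2.imwrite("pics/c2.png",cv2.resize(p[110:240,180:320],None,fx=4,fy=4))
```

```text
[219 221 230 111 115 120 116 117 117 118 118 116 119 117 120 122 118 118
 119 117 119 119 199 218 220 220 219] [224 222 224 228 226 226  45 115 116 116 117 117 115 116 117 116 117 114
 117 115 116 117 115 116 116 116 116 115 217 216 218 214] [137 137 135  46  33  34  35  33  35  35  37  35  32  35  34  36  35  35
  30  35  36  41 149 179 174 172 172]
[ 0.4349 -0.0354  0.1082  0.0702 -0.342 ]
[ 0.4348 -0.0355  0.1081  0.0701 -0.3411]
```

View pics/c2.png

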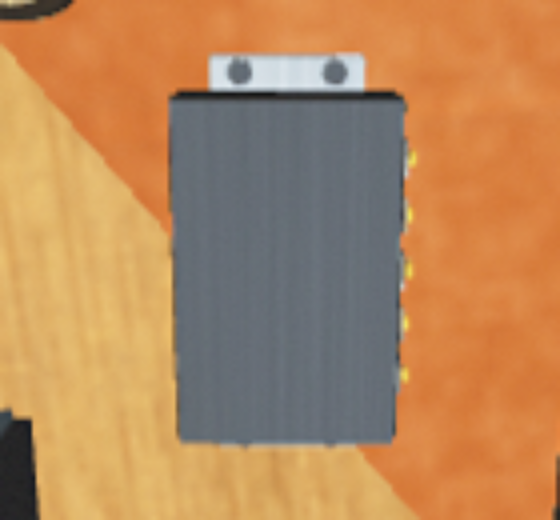

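```bash
cat >> h.py <<'E'
MOD=np.array([.4349,-.0354]); MY=-.3415
def fz(): return r.sense()["wrist_force"][2]
def feel(x,y,z,zmin,f=4.,step=.0005):
    """go down from TCP height z in small steps until the wrist feels f newtons; returns TCP height and force"""
    r.move_l([x,y,z],.08); r.wait(.25); f0=fz()
    while fz()-f0<f and z>zmin:
        z-=step; r.move_l([x,y,z],.02); r.wait(.03)
    return round(r.sense()["tool_pos"][2],4),round(fz()-f0,1)
def pick(x,y,yaw,z):
    q=jaw(yaw,[x,y,z+.08]); r.gripper_to(.088)
    r.move_to([x,y,z+.08],q); r.move_l([x,y,z],.12); r.gripper_to(0.); r.wait(.2)
    s=r.sense(); print("grip",s["grip_width"],s["gripper_force"])
    r.move_l([x,y,z+.09],.15); s=r.sense(); print("lifted",s["grip_width"],s["gripper_force"],s["wrist_force"][2])
def place(x,y,yaw,z,wopen):
    q=jaw(yaw,[x,y,z+.08]); r.move_to([x,y,z+.08],q); r.wait(.2)
    print("held",r.sense()["grip_width"])
    print("down",feel(x,y,z+.004,z-.002,3.)); r.gripper_to(wopen); r.wait(.2)
    r.move_l([x,y,z+.10],.15)
def press(x,y,top):
    r.gripper_to(0.); print("press",feel(x,y,top+.022+.006,top+.018,5.)); r.wait(.4)
    s=r.sense(); print("press force",s["wrist_force"],s["ft_torque"]); r.move_l([x,y,top+.15],.15)
def look(x,y,yaw,name,h=.2):
    P=[x,y,h]; r.move_to(P,jaw(yaw,P)); r.wait(.3)
    i=r.camera_info("wrist"); p,d=r.capture("wrist"); cv2.imwrite(f"pics/{name}.png",p); return i,p
E
python3 - <<'E'
from h import *
pick(.4084,.2100,-.0492+np.pi/2,.026)
place(*MOD,MY+np.pi/2,.054,.070)
i,p=look(*MOD,MY+np.pi/2,"after_p2",.2)
print(np.round(rect(i,white(p),.042,MOD)[:1],4),r.sense()["time"])
E
```

```text
grip 0.05167556366607847 30.000565946102142
lifted 0.0519032665307661 29.999704957008362 -1.4427328471289809
held 0.051601092151982976
down (np.float64(0.0542), np.float64(3.6))
[[ 0.4349 -0.0339  0.0838  0.0524 -0.34  ]] 14.0417
```

Run:
```python
from h import *
p=cv2.imread("pics/after_p2.png")
cv2.imwrite("pics/c3.png",cv2.resize(p[110:240,180:320],None,fx=4,fy=4))
i=r.camera_info("wrist")
m=white(p)
o=rect(i,m,.042,MOD)[0]
h=cv2.cvtColor(p,cv2.COLOR_BGR2HSV)
g=((h[...,2]>90)&(h[...,2]<150)&(h[...,1]<70))
u,v=pix(i,(*MOD,.042)).astype(int)
# edges of the module top along the jaw line
row=h[v]; print(v,[(k,int(a),int(b)) for k,a,b in zip(range(215,295),row[215:295,2],row[215:295,1]) if k<232 or k>274])
for k in (225,281): print(np.round(ray(i,[(k,v)],.03),4))
```

```text
184 [(215, 224, 138), (216, 218, 140), (217, 219, 139), (218, 220, 139), (219, 221, 137), (220, 222, 138), (221, 225, 142), (222, 226, 139), (223, 234, 138), (224, 152, 139), (225, 111, 21), (226, 115, 44), (227, 116, 33), (228, 119, 34), (229, 116, 37), (230, 115, 35), (231, 116, 42), (275, 254, 1), (276, 174, 29), (277, 112, 36), (278, 116, 35), (279, 117, 37), (280, 130, 41), (281, 102, 8), (282, 213, 172), (283, 219, 182), (284, 216, 183), (285, 215, 183), (286, 216, 184), (287, 216, 181), (288, 217, 179), (289, 218, 175), (290, 220, 176), (291, 219, 176), (292, 221, 177), (293, 219, 177), (294, 221, 173)]
[[ 0.4259 -0.0689  0.03  ]]
[[ 0.449  -0.0034  0.03  ]]
```

View pics/c3.png

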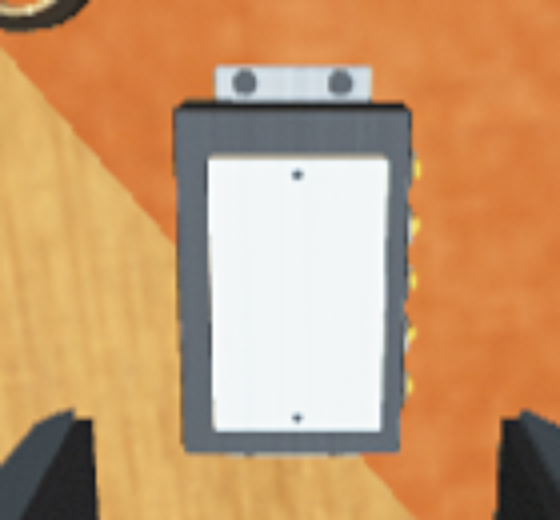

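The crop shows plate_2 on the module with a left margin of about 32 px and a right margin of about 23 px at 4x. It therefore sits about 1.4 mm toward the terminals. I'll regrip, shift it, then press.

```bash
cat >> h.py <<'E'
L=np.array([np.cos(MY),np.sin(MY)]); J=np.array([-L[1],L[0]]); MODT=MOD-.0014*J
E
python3 - <<'E'
from h import *
Y=MY+np.pi/2
r.gripper_to(.070); r.move_l([*MOD,.0545],.12); r.gripper_to(0.); r.wait(.1)
r.move_l([*MOD,.060],.05); t=MODT+.0005*L
r.move_l([*t,.060],.05); print(feel(*t,.057,.052,3.)); r.gripper_to(.070); r.wait(.2); r.move_l([*t,.15],.15)
press(*MODT,.042)
i,p=look(*MOD,Y,"after_p2b",.2); o=np.array(rect(i,white(p),.042,MOD)[0]); e=o[:2]-MOD
print(np.round(o,4),"L,J error mm",1e3*e@L,1e3*e@J)
a=ray(i,[(281.8,184),(224.2,184)],.03)[:,:2]; print(((a.mean(0)-MOD)@J)*1e3, r.sense()["time"])
o3=rect(i,white(p),.014,(.407,.34))[0]; print(np.round(o3,4))
E
```

```text
(np.float64(0.0548), np.float64(5.5))
press (np.float64(0.0643), np.float64(5.4))
press force [-1.6485643  -0.12576605  5.85747091] [0.01537451 0.14432524 0.00431996]
[ 0.4349 -0.0354  0.0827  0.0524 -0.3401] L,J error mm -0.006060161674496761 0.006006187587577672
0.28628345905588126 27.9333
[0.6575 0.2644 0.0219 0.0202 0.6794]
```

Plate_2 is centred to within measurement and lies flat. Plate_3 next.

Run:
```python
from h import *
Y=MY+np.pi/2; r.gripper_to(.088)
i,p=look(.407,.340,-.119+np.pi/2,"p3",.2); o=rect(i,white(p),.014,(.407,.34))[0]; print(np.round(o,4))
pick(o[0],o[1],o[4]+np.pi/2,.026)
place(*MODT,Y,.066,.062)
i,p=look(*MOD,Y,"after_p3",.2); o=np.array(rect(i,white(p),.054,MOD)[0]); e=o[:2]-MOD
print(np.round(o,4),"L,J mm",1e3*e@L,1e3*e@J, r.sense()["time"])
cv2.imwrite("pics/c4.png",cv2.resize(p[110:240,180:320],None,fx=4,fy=4))
p,d=r.capture("top");cv2.imwrite("pics/top1.png",p)
h=cv2.cvtColor(p,cv2.COLOR_BGR2HSV);m=(h[...,2]<95)&(h[...,1]<110); m[:,:278]=0;m[:165]=0;m[260:]=0
print(np.round(rect(r.camera_info("top"),m,.02),4))
```

```text
[ 0.4062  0.3409  0.0697  0.0439 -0.0998]
grip 0.043693915521816125 29.927976429462433
lifted 0.04366831690954293 29.92814987897873 -2.0469479511225233
held 0.04352215745816008
down (np.float64(0.066), np.float64(6.9))
[ 0.4316 -0.0342  0.0806  0.0503 -0.3401] L,J mm -3.4776876901988514 0.03381123322117736 41.8667
[[ 0.3982 -0.1862  0.07    0.0484  1.43  ]
 [ 0.4207 -0.2616  0.1356  0.0673  0.0884]
 [ 0.4446 -0.0533  0.1889  0.1386  0.0241]
 [ 0.5249  0.0802  0.0321  0.0282  0.9441]]
```

View pics/c4.png

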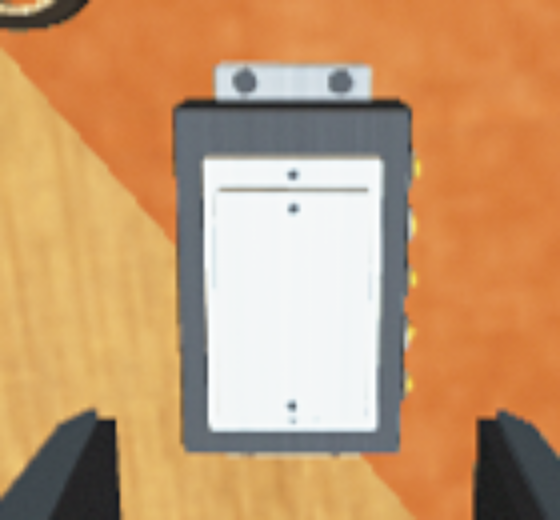

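The crop shows plate_3 on plate_2. Plate_3's dots are at (293,208) and (292,406), and the shadow line of its far edge is at row 189. The heat sink has also been knocked, to about (0.525, 0.080). I'll get plate_3's centre from its two dots.

Run:
```python
from h import *
i=r.camera_info("wrist"); p=cv2.imread("pics/after_p3.png"); g=cv2.cvtColor(p,cv2.COLOR_BGR2GRAY)
f=lambda c,z: ray(i,[(c[0]/4+180-.4,c[1]/4+110-.4)],z)[0,:2]
a,b=f((293,208),.054),f((292,406),.054); e=(a+b)/2-MOD; print("dots",np.linalg.norm(a-b),e@L*1e3,e@J*1e3)
a2=f((293,175),.042); print("far dot p2",(a2-MOD)@L*1e3,(a2-MOD)@J*1e3, "p3 far",(a-MOD)@L*1e3,"near",(b-MOD)@L*1e3)
for rr in(157,189): print((f((293,rr),.042)-MOD)@L*1e3,(f((293,rr),.054)-MOD)@L*1e3)
for rr in (160,175,190,200): print(rr, [(k,int(v)) for k,v in zip(range(228,280),g[rr,228:280]) if v<245])
q=cv2.imread("pics/after_p2b.png")
cv2.imwrite("pics/c5.png",cv2.resize(cv2.convertScaleAbs(np.hstack([q[140:225,220:285],p[140:225,220:285]]),alpha=2.5,beta=-385),None,fx=6,fy=6))
```

```text
dots 0.05913868663533879 0.28052597143155533 -0.04426795065151481
far dot p2 -36.70534629955311 0.050387879609488435 p3 far -29.28851935468008 near 29.849571297543136
-41.870082134281816 -43.477285288103765
-32.65264434665981 -34.62148850169098
160 [(228, 107), (229, 106), (230, 74), (233, 228), (252, 244), (253, 230), (275, 153), (276, 98), (277, 107), (278, 110), (279, 108)]
175 [(228, 107), (229, 103), (230, 96), (233, 229), (272, 237), (275, 166), (276, 102), (277, 107), (278, 108), (279, 109)]
190 [(228, 108), (229, 107), (230, 102), (231, 134), (266, 244), (274, 215), (275, 119), (276, 106), (277, 108), (278, 110), (279, 111)]
200 [(228, 108), (229, 106), (230, 104), (231, 74), (234, 242), (239, 244), (266, 244), (271, 244), (274, 190), (275, 112), (276, 109), (277, 108), (278, 109), (279, 110)]
```

View pics/c5.png

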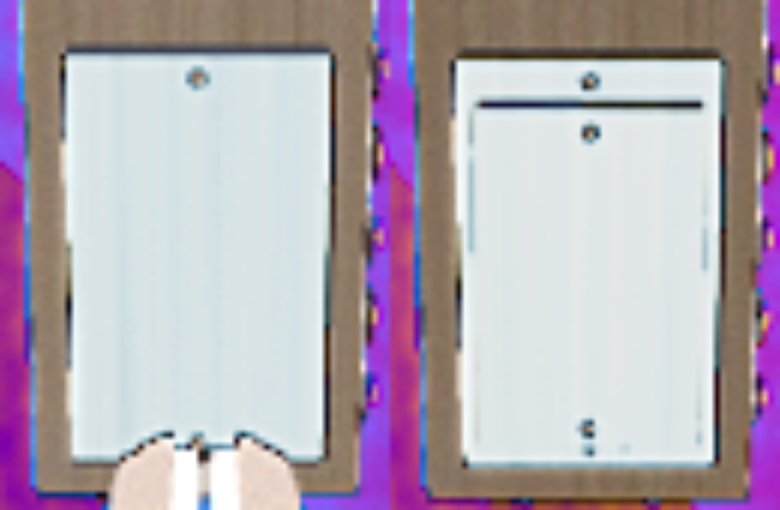

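Plate_3 is centred within 0.3 mm. I press it, then look at the heat sink from close.

Run:
```python
from h import *
press(*MODT,.054)
r.gripper_to(.088)
i,p=look(.525,.080,.944,"hs",.16)
h=cv2.cvtColor(p,cv2.COLOR_BGR2HSV); m=(h[...,2]<110)&(h[...,1]<130)
print(np.round(rect(i,m,.02,(.525,.08))[:2],4), r.sense()["time"],r.sense()["qpos"].round(2))
u,v=pix(i,(.525,.08,.02)).astype(int);print(u,v)
cv2.imwrite("pics/c6.png",cv2.resize(p[max(v-60,0):v+60,u-80:u+80],None,fx=4,fy=4))
```

```text
press (np.float64(0.0763), np.float64(9.0))
press force [-2.66138391  0.02901436  9.00603236] [0.09955236 0.45759276 0.00787433]
[[0.5241 0.0812 0.0332 0.0282 0.944 ]
 [0.5842 0.0386 0.3525 0.0823 0.9436]] 52.25 [ 0.13  0.31  1.78 -0.    1.05 -0.81]
253 187
```

View pics/c6.png

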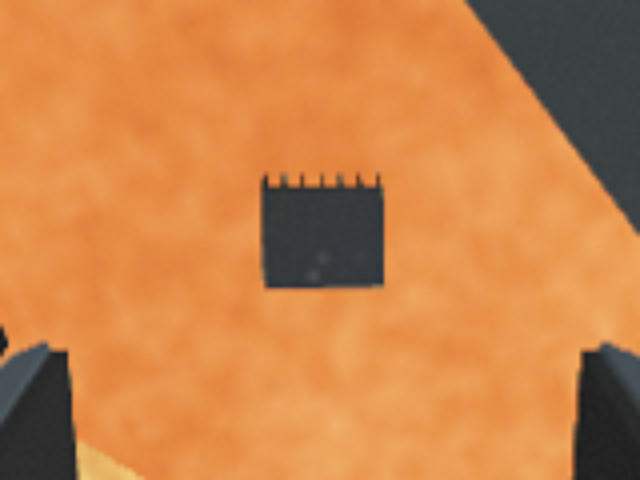

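The crop shows the heat sink fins down, with the base face at cols 262-384 and rows 188-288. The seven fin ends show at its far edge, so the jaw line runs across the fins as wanted. The turn takes two 90° steps with tilted grips, standing it on its side on the mat in between. First I check reachability.

```bash
cat >> h.py <<'E'
UP=np.array([0,0,1.])
def orient(phi,th,f=1):
    """tool tilted th from straight down so that the fingers point towards heading phi; jaw line stays level"""
    H=np.array([np.cos(phi),np.sin(phi),0]); x=f*(H*np.cos(th)+UP*np.sin(th)); tz=-UP*np.cos(th)+H*np.sin(th)
    return R.from_matrix(np.c_[x,np.cross(tz,x),tz]).as_quat().tolist(),tz
def tcp(tip,tz): return (np.asarray(tip)-.022*tz).tolist()
E
python3 - <<'E'
from h import *
D=np.radians; a1=D(34)
def ok(c,phi,th,f,up=(0,.06)):
    q,tz=orient(phi,th,f); js=[r.solve_ik((np.array(tcp(c,tz))+[0,0,u]).tolist(),q) for u in up]
    return None if any(j is None for j in js) else js[0]
HS=np.array([.5241,.0812,.012]); TOP=np.array([*MODT,.066])
for f in(1,-1):
  for k in(1,-1):
    j=ok(HS,.944+k*np.pi/2,-a1,f); print("pick",f,k,None if j is None else np.round(j,2))
  for S in [(.48,.27,.02),(.42,.25,.02),(.53,.25,.02)]:
    for deg in range(0,360,15):
      a=ok(S,D(deg),D(56),f); b=ok(S,D(deg),-D(30),f)
      if a is not None or b is not None: print(f,S,deg,"stand" if a is not None else "", "" if a is None else np.round(a[3:],1),"pick2" if b is not None else "","" if b is None else np.round(b[3:],1))
  for k in range(4):
    j=ok(TOP,MY+k*np.pi/2,D(60),f); print("final",f,k,None if j is None else np.round(j,2))
E
```

```text
pick 1 1 [ 0.45  0.44  2.23 -1.31  0.53  0.69]
pick 1 -1 [-0.06  0.71  1.6   0.31  1.36  1.99]
1 (0.48, 0.27, 0.02) 0 stand [ 4.1  0.9 -1.6] pick2 [0.2 1.4 1.9]
1 (0.48, 0.27, 0.02) 15 stand [ 3.6  1.  -1.5] pick2 [0.1 1.4 1.7]
1 (0.48, 0.27, 0.02) 30   pick2 [-0.   1.5  1.6]
1 (0.48, 0.27, 0.02) 45 stand [ 2.6  1.  -1.6] pick2 [-0.1  1.4  1.4]
1 (0.48, 0.27, 0.02) 60 stand [ 2.1  0.9 -1.5] pick2 [-0.2  1.4  1.2]
1 (0.48, 0.27, 0.02) 75 stand [ 1.7  0.9 -1.3] pick2 [-0.3  1.3  1.1]
1 (0.48, 0.27, 0.02) 90 stand [ 1.3  1.  -1.2] pick2 [-0.4  1.2  0.9]
1 (0.48, 0.27, 0.02) 105 stand [ 1.   1.2 -1.1] pick2 [-0.5  1.1  0.8]
1 (0.48, 0.27, 0.02) 120 stand [ 0.9  1.3 -1. ] pick2 [-0.6  1.   0.7]
1 (0.48, 0.27, 0.02) 135 stand [ 0.7  1.5 -1.1] pick2 [-0.7  0.8  0.6]
1 (0.48, 0.27, 0.02) 150 stand [ 0.6  1.6 -1.1] pick2 [-0.9  0.7  0.5]
1 (0.48, 0.27, 0.02) 165 stand [ 0.4  1.8 -1.2] pick2 [-1.1  0.5  0.4]
1 (0.48, 0.27, 0.02) 180 stand [ 0.3  1.9 -1.3] pick2 [-1.3  0.3  0.3]
1 (0.48, 0.27, 0.02) 195 stand [ 0.1  1.9 -1.4]  
1 (0.48, 0.27, 0.02) 210 stand [-0.   2.  -1.6] pick2 [2.7 0.1 2. ]
[... 7638 characters left out ...]
.2]
-1 (0.53, 0.25, 0.02) 240 stand [-0.4  1.9  1.2] pick2 [ 1.1  0.4 -0.3]
-1 (0.53, 0.25, 0.02) 255 stand [-0.5  1.8  1.1] pick2 [ 0.9  0.6 -0.4]
-1 (0.53, 0.25, 0.02) 270 stand [-0.6  1.6  1. ] pick2 [ 0.8  0.8 -0.5]
-1 (0.53, 0.25, 0.02) 285 stand [-0.8  1.4  1. ] pick2 [ 0.7  0.9 -0.6]
-1 (0.53, 0.25, 0.02) 300 stand [-1.   1.3  1. ] pick2 [ 0.6  1.1 -0.7]
-1 (0.53, 0.25, 0.02) 315 stand [-1.2  1.1  1. ] pick2 [ 0.5  1.2 -0.8]
-1 (0.53, 0.25, 0.02) 330   pick2 [ 0.4  1.3 -1. ]
-1 (0.53, 0.25, 0.02) 345   pick2 [ 0.3  1.4 -1.1]
final -1 0 None
final -1 1 [-0.77  0.59  2.18  0.99  1.23  1.93]
final -1 2 [-0.2   0.83  1.5   0.12  1.85  1.67]
final -1 3 [ 0.4   0.69  1.88 -0.7   1.47  1.15]
```

Plan: grip at heading -0.627 and tilt -34°. Stand it on the mat at (0.44, 0.26), heading 120°, tilt 56°. Regrip at -30°, then place at heading MY+π, tilt 60°.

Run:
```python
from h import *
D=np.radians; a=D(34); d=-.002
c=np.array([.5241,.0812,.010]); q,tz=orient(.944-np.pi/2,-a); P=np.array(tcp(c+d*tz,tz))
r.gripper_to(.060); r.move_to((P-.08*tz).tolist(),q); r.move_l(P.tolist(),.1); r.gripper_to(0.); r.wait(.2)
s=r.sense(); print("grip",s["grip_width"],s["gripper_force"],s["wrist_force"])
r.move_l((P+[0,0,.15]).tolist(),.15); print("lift",r.sense()["grip_width"])
S=np.array([.44,.26,.017]); q,tz=orient(D(120),D(56)); P=np.array(tcp(S+d*tz,tz))
r.move_to((P+[0,0,.12]).tolist(),q); r.wait(.3); print("held",r.sense()["grip_width"],r.sense()["time"])
p,_=r.capture("scene"); cv2.imwrite("pics/stand_s.png",p)
i=r.camera_info("scene"); u,v=pix(i,S+[0,0,.12]).astype(int); print(u,v)
cv2.imwrite("pics/c7.png",cv2.resize(p[max(v-75,0):v+75,max(u-100,0):u+100],None,fx=4,fy=4))
```

```text
grip 0.034148326783879634 30.000449270009995 [ 1.02491702 -1.78027532  1.56047243]
lift 0.03467790653668925
held 0.03499133433139145 60.9
211 154
```

View pics/c7.png

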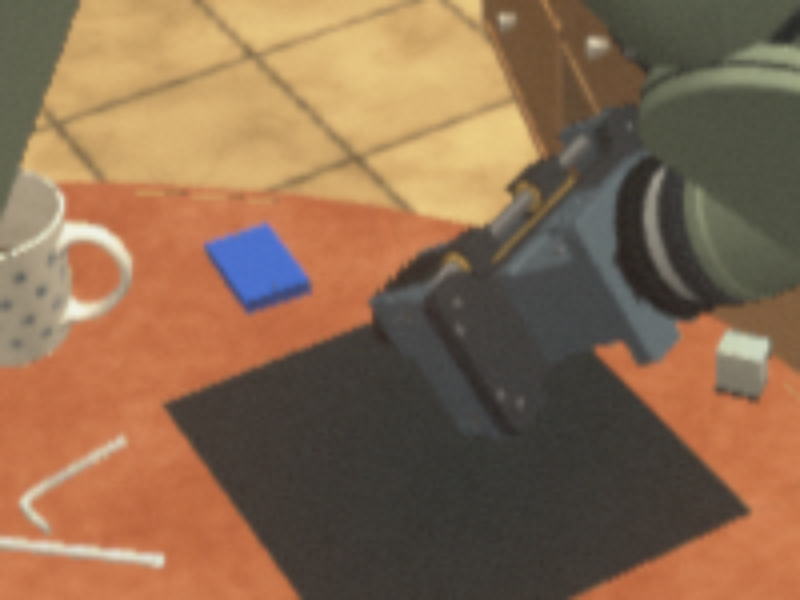

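The heat sink is hidden behind the fingers at (450,390) in the crop, but the grip width of 35 mm shows it is held. The tool is tilted as planned. I'll set it down on its side.

Run:
```python
from h import *
D=np.radians; d=-.002
S=np.array([.44,.26,.017]); q,tz=orient(D(120),D(56)); P=np.array(tcp(S+d*tz,tz))
print("nominal",P[2],feel(P[0],P[1],P[2]+.008,P[2]-.004,2.)); print(r.sense()["grip_width"])
r.gripper_to(.055); r.wait(.2)
r.move_l((np.array(r.sense()["tool_pos"])-.07*tz).tolist(),.12)
r.move_l((np.array(r.sense()["tool_pos"])+[0,0,.1]).tolist(),.2)
i,p=look(.44,.26,D(30),"stand",.19); print(r.sense()["time"])
u,v=pix(i,S).astype(int);print(u,v)
np.savez("pics/stand_i.npz",**{k:np.array(i[k]) for k in("intrinsics","world_from_camera")})
cv2.imwrite("pics/c8.png",cv2.resize(cv2.convertScaleAbs(p[max(v-50,0):v+50,u-65:u+65],alpha=2),None,fx=6,fy=6))
```

```text
nominal 0.030420629683297923 (np.float64(0.0309), np.float64(5.3))
0.034709616819724405
70.5917
252 180
```

View pics/c8.png

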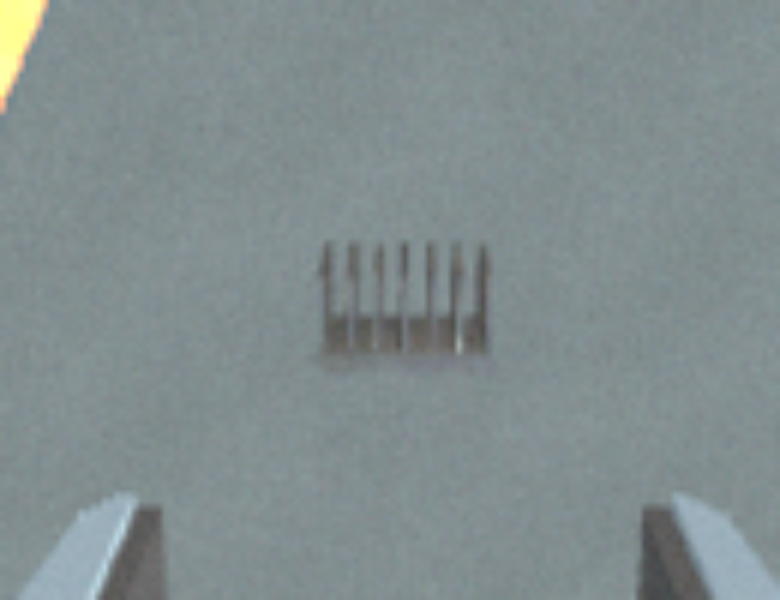

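The crop shows the heat sink standing on its side. Seven fins run from their tips at row 243 to the base at row 350, spanning cols 325-488. Next I compute its centre and regrip.

Run:
```python
from h import *
D=np.radians; i=dict(np.load("pics/stand_i.npz"))
f=lambda c,r_:ray(i,[(252-65+c/6-.4,180-50+r_/6-.4)],.032)[0,:2]
H=np.array([np.cos(D(120)),np.sin(D(120))]); J2=np.array([-H[1],H[0]]); S=np.array([.44,.26])
for n,c in dict(tip=(406,243),base=(406,350),l=(325,340),r=(488,340)).items(): e=f(*c)-S; print(n,np.round([e@H*1e3,e@J2*1e3],1))
```

```text
tip [16.4 -1.9]
base [-5.3 -1.9]
l [-3.3 14.2]
r [ -3.3 -18.3]
```

The fins point at heading +H as planned, but the centre reads about 5 mm off along H. I'll check it with depth points from two wrist headings and the top camera.

```bash
cat >> h.py <<'E'
def cloud(i,d,S,rad=.04,zlo=.012,zhi=.06):
    v,u=np.nonzero(d>0); z=d[v,u]; K,T=np.array(i["intrinsics"]),np.array(i["world_from_camera"])
    w=(np.linalg.solve(K,np.c_[u,v,np.ones(len(u))].T)*z).T@T[:3,:3].T+T[:3,3]
    return w[(np.hypot(w[:,0]-S[0],w[:,1]-S[1])<rad)&(w[:,2]>zlo)&(w[:,2]<zhi)]
E
python3 - <<'E'
from h import *
D=np.radians; S=np.array([.44,.26]); H=np.array([np.cos(D(120)),np.sin(D(120))]); J2=np.array([-H[1],H[0]])
def rep(n,i,d):
    w=cloud(i,d,S); t=w[w[:,2]>.026]
    for nm,c in(("all",w),("top",t)):
        if len(c): e=(c[:,:2]-S); h=e@H*1e3; j=e@J2*1e3; print(n,nm,len(c),"H",h.min().round(1),h.max().round(1),"J",j.min().round(1),j.max().round(1),"z",np.percentile(c[:,2],[50,98]).round(4))
rep("w0",r.camera_info("wrist"),r.capture("wrist")[1])
q0=r.sense()["qpos"].copy(); print(q0.round(2))
for yaw in (D(30)+np.pi,D(30)):
    q=down(yaw).as_quat().tolist(); j=r.solve_ik([.44,.26,.22],q)
    if j is not None and abs(j[5]-q0[5])>2:
        r.move_to([.44,.26,.22],q); r.wait(.3); i=r.camera_info("wrist"); p,d=r.capture("wrist"); rep("w180",i,d)
        u,v=pix(i,(*S,.032)).astype(int); cr=p[v-40:v+40,u-50:u+50]; np.save("pics/w180.npy",[u,v]); np.savez("pics/w180_i.npz",**{k:np.array(i[k]) for k in("intrinsics","world_from_camera")})
r.move_to([.30,.0,.3],down(0).as_quat().tolist()) if r.solve_ik([.30,.0,.3],down(0).as_quat().tolist()) is not None else None
p2,d2=r.capture("top"); i2=r.camera_info("top"); rep("top",i2,d2); print(r.sense()["time"])
u2,v2=pix(i2,(*S,.032)).astype(int); print(u2,v2)
c2=p2[v2-20:v2+20,u2-25:u2+25]
o=[cv2.resize(c2,(400,320))]
if 'cr' in globals(): o=[cv2.resize(cr,(400,320))]+o
cv2.imwrite("pics/c9.png",cv2.convertScaleAbs(np.hstack(o),alpha=2))
E
```

```text
w0 all 359 H -9.5 10.8 J -18.6 15.7 z [0.0307 0.0326]
w0 top 250 H -9.5 10.7 J -18.6 15.1 z [0.0312 0.0326]
[ 0.51  0.26  1.78  0.    1.11 -0.01]
top all 64 H -10.8 9.0 J -18.5 15.9 z [0.0304 0.036 ]
top top 50 H -10.8 9.0 J -18.5 15.8 z [0.0308 0.0363]
71.8917
230 221
```

View pics/c9.png

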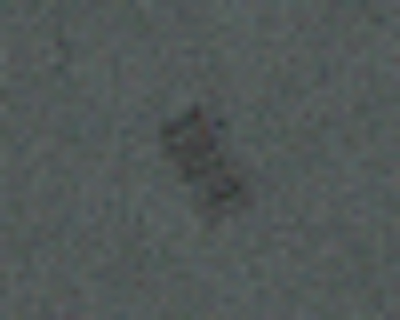

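Depth from both cameras puts the centre within 1 mm of S along H, at odds with my crop reading. One numeric check before gripping.

Run:
```python
from h import *
D=np.radians; S=np.array([.44,.26]); H=np.array([np.cos(D(120)),np.sin(D(120))])
i=dict(np.load("pics/stand_i.npz"))
for h in(-10,0,10,16):
    print(h,pix(i,(*(S+H*h*1e-3),.032)).round(1))
i2,p=look(.44,.26,D(30),"stand2",.19); d=r.capture("wrist")[1]
print(np.abs(np.array(i2["world_from_camera"])-i["world_from_camera"]).max())
w=cloud(i2,d,S); q=np.array([pix(i2,x) for x in w]); print("depth px u",q[:,0].min(),q[:,0].max(),"v",q[:,1].min(),q[:,1].max())
e=(w[:,:2]-S)@H*1e3; b=w[q[:,1]<172]; print("near top rows",len(b),((b[:,:2]-S)@H*1e3).round(1)[:8],b[:8,2].round(3))
g=cv2.cvtColor(p,cv2.COLOR_BGR2GRAY); print(g[160:200,187+65:187+71].mean(1).round(0).tolist()); print(r.sense()["time"])
```

```text
-10 [252.7 191.7]
0 [252.7 183.6]
10 [252.6 175.4]
16 [252.6 170.5]
0.0033642975234857036
depth px u 239.99999999999997 267.00000000000006 v 172.0 191.00000000000003
near top rows 0 [] []
[71.0, 70.0, 70.0, 70.0, 70.0, 71.0, 71.0, 70.0, 70.0, 70.0, 68.0, 65.0, 64.0, 65.0, 64.0, 64.0, 66.0, 67.0, 67.0, 67.0, 67.0, 68.0, 58.0, 48.0, 48.0, 50.0, 52.0, 54.0, 56.0, 60.0, 64.0, 64.0, 69.0, 70.0, 70.0, 70.0, 69.0, 69.0, 68.0, 69.0]
73.4917
```

The depth and pixel rows agree now; the earlier still was taken while the arm was still settling. The centre is at S within 1 mm. Regrip and place on the stack.

```bash
cat > fin.py <<'E'
from h import *
D=np.radians; S=np.array([.44,.26,.017])
q,tz=orient(D(120),-D(30)); H=np.array([np.cos(D(120)),np.sin(D(120)),0])
P=np.array(tcp(S+.0063*H-.0045*UP,tz)); off=R.from_quat(q).inv().apply(S-P)
q2,tz2=orient(MY+np.pi,D(60)); G=np.array([*(MODT+.0008*L),.064]); P2=G-R.from_quat(q2).apply(off)
E
python3 - <<'E'
from fin import *
r.gripper_to(.060); r.move_to((P-.09*tz).tolist(),q); r.wait(.2); r.move_l(P.tolist(),.1); r.gripper_to(0.); r.wait(.2)
s=r.sense(); print("grip",s["grip_width"],s["gripper_force"],s["wrist_force"],s["tool_pos"]-P)
r.move_l((P+[0,0,.18]).tolist(),.15); print("lift",r.sense()["grip_width"])
r.move_to((P2+[0,0,.10]).tolist(),q2); r.wait(.4); print("held",r.sense()["grip_width"],r.sense()["time"],r.sense()["tool_pos"]-P2)
p,_=r.capture("scene"); i=r.camera_info("scene"); u,v=pix(i,G+[0,0,.1]).astype(int)
cv2.imwrite("pics/c10.png",cv2.resize(p[max(v-75,0):v+115,max(u-100,0):u+100],None,fx=3,fy=3))
E
```

```text
grip 0.03476399651678609 30.00072105322033 [-1.54355314  2.45669021  4.03789315] [3.96850746e-05 1.97294832e-04 2.10732325e-04]
lift 0.034688135384146876
held 0.03469308666083485 79.925 [1.47921206e-05 3.26498941e-04 1.00122542e-01]
```

View pics/c10.png

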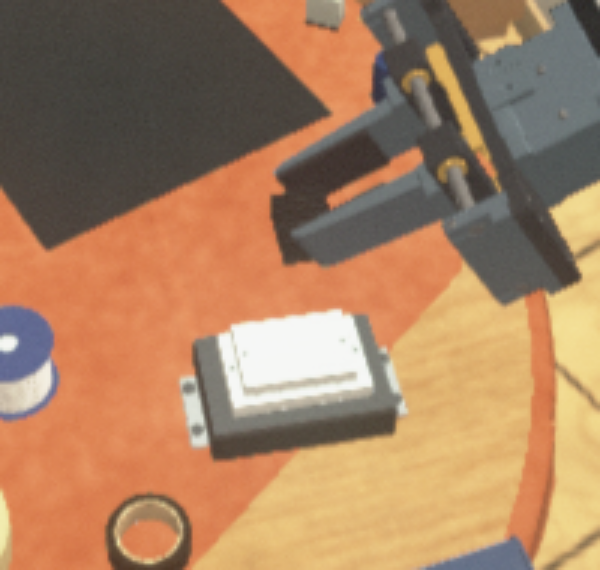

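The heat sink is held at (295,230) in the crop, level and above the stack at (300,350). Lowering it.

Run:
```python
from fin import *
r.move_l((P2+[0,0,.03]).tolist(),.1)
print("nominal",P2[2],feel(P2[0],P2[1],P2[2]+.007,P2[2]-.006,2.),r.sense()["grip_width"])
r.gripper_to(.055); r.wait(.3)
r.move_l((np.array(r.sense()["tool_pos"])-.07*tz2).tolist(),.12)
r.move_l((np.array(r.sense()["tool_pos"])+[0,0,.1]).tolist(),.2)
r.gripper_to(.088); i,p=look(*MOD,MY+np.pi/2,"fin1",.22); r.wait(.5)
i=r.camera_info("wrist"); p,d=r.capture("wrist")
def rep(n,i,d):
    w=cloud(i,d,MOD,.05,.062,.085); e=w[:,:2]-MODT; l,j=e@L*1e3,e@J*1e3
    print(n,len(w),"L",l.min().round(1),l.max().round(1),"J",j.min().round(1),j.max().round(1),"z",np.percentile(w[:,2],[5,50,98]).round(4))
rep("wrist",i,d)
h=cv2.cvtColor(p,cv2.COLOR_BGR2HSV); u,v=pix(i,(*MOD,.06)).astype(int); print(u,v)
m=(h[...,2]<140); c=np.zeros_like(m); c[v-16:v+16,u-15:u+15]=1; print(np.round(rect(i,m&c,.066,MOD)[:1],4),r.sense()["time"])
cv2.imwrite("pics/c11.png",cv2.resize(p[v-55:v+55,u-70:u+70],None,fx=5,fy=5))
```

```text
nominal 0.0813 (np.float64(0.0815), np.float64(2.1)) 0.03424145079714928
wrist 285 L -14.1 15.7 J -15.8 18.2 z [0.064  0.0732 0.0748]
252 183
[[ 0.4338 -0.0357  0.0333  0.0281  1.2307]] 90.2167
```

View pics/c11.png

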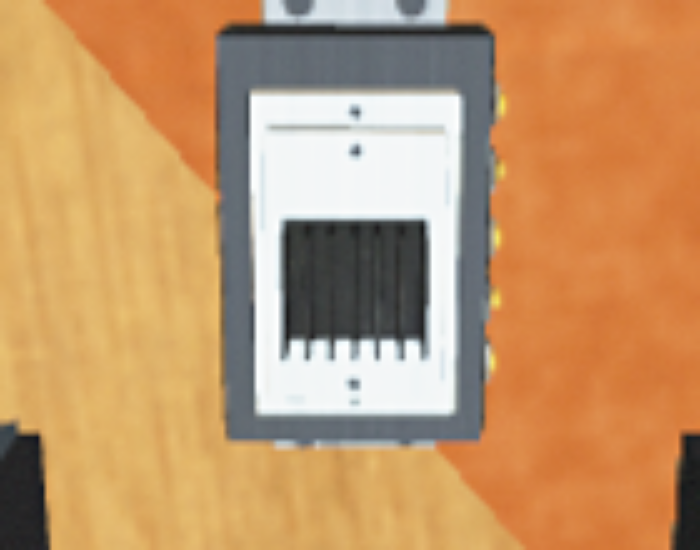

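The heat sink sits fins up, squared and within about 1 mm of the middle (crop (355,285)), with its top at z ≈ 0.074. I press it, check it and back away.

Run:
```python
from fin import *
press(*MODT,.074)
i,p=look(*MOD,MY+np.pi/2,"fin2",.26); r.wait(.5); i=r.camera_info("wrist"); d=r.capture("wrist")[1]
w=cloud(i,d,MOD,.05,.062,.085); e=w[:,:2]-MODT; l,j=e@L*1e3,e@J*1e3
print(len(w),"L",l.min(),l.max(),"J",j.min(),j.max(),"z",np.percentile(w[:,2],[50,98]),r.sense()["time"],r.sense()["wrist_force"])
print(r.sign_off())
```

```text
press (np.float64(0.0963), np.float64(8.5))
press force [-2.06171287  0.19392849  9.73781839] [0.0204732  0.49602826 0.03042882]
169 L -13.963217037936747 15.574645989914869 J -15.346151979937883 17.540416068971926 z [0.07334941 0.07492919] 99.675 [ 0.5683769  -0.39001622  0.56578929]
the job is handed in; nothing more can be done
None
```

The job is handed in at about 100 s: only plate_2 and plate_3 were there, and each was stacked on the module in that order and pressed flat. The heat sink was then turned over, set fins up within about 1 mm of the middle, and pressed. The capacitor, relay and blue look-alike were not touched.

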